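# Lock the spring plunger of a sloped instrument head for transport

### The arm

A 6-joint arm with a two-finger parallel gripper is mounted at the origin on a cart in front of the work surface, level with it; the furniture and walls round the work are solid. World frame = base frame: x ahead of the robot, y to its left, z up, the work surface at z = 0. Lengths are in m, angles in rad, forces in N, time in s.
With the tool pointing down it reaches from about 0.325 to 0.925 m from the base axis. Payload 3.1 kg.
Tool frame: the origin (TCP) lies at the very end of the fingers, on their centre line; the grasp point (between the pads) lies 19 mm behind it; z points along the fingers, y is the line along which they close (so a half turn about z gives the same grasp; the last joint's range is limited). The gripper opens to 85 mm and grips with 20 to 120 N. Pads are 22 mm wide; open, the fingers measure 114 mm over their backs; the gripper's body (76 mm by 85 mm) begins 54 mm behind the grasp point. The pads swing forward as they close: fully open they stand 13 mm farther back than shut.
Start: joints at [-1.329, 0.217, 1.613, -0, 1.311, -0.112], TCP at [0.217, -0.586, 0.231] pointing down, gripper open.
Joint ranges: [-2.75, 2.75], [-0.78, 2.1], [0.31, 2.55], [-1.13, 4.27], [0.13, 2.63], [-2.58, 2.58]. Speed limits (rad/s): [2.79, 2.79, 3.14, 3.14, 3.14, 3.14].

### API

Orientations are given as a 3x3 rotation matrix whose columns are the frame's x, y, z axes.
In Python, from bench import sense, vision, job gives the robot as it stands. The module is installed in compiled form; this text tells all that it offers.
- The arm moves only by the tool drive_tool, never from a script. Its argument "moves" is a list of rows, each a list of 3 entries, a list of its own where there are three numbers: the turn, a rotation vector about the tool's x, y, z in rad, then the shift along the tool's x, y, z in cm, then the opening, from 0 (shut) to 1 (fully open). A call has exactly 10 rows; each row shifts and turns the commanded pose from where the row before left it, along the tool's axes as they then stand; what a row does not reach is not made up. A row lasts 1/10 s, in which the tool goes at most 50 mm and 8.59 degrees, less where a joint would pass 70% of its speed; a pose out of reach is approached as far as the arm can. A call is refused whole if a number of a shift passes 5 or a number of a turn 0.15, either way. A call with a gripper value outside its range is refused whole. The fingers move at their own pace and stop on an object; "force" is the grip in N (left out, the last holds). Time passes only in rows, so rows that do not move let the fingers close, or fill a call up. It gives the time, the measured TCP pose, the force, the opening and the grip force at its end, in the units of the state.
- sense(): the state, without advancing time (a new reading comes with each control period).
- vision.camera(name): name is "scene" or "top" or "wrist"; returns a dict with "img" (480x640x3 uint8, red, green, blue), "mtx" (3x3 intrinsics, pixels), "R" (3x3) and "t" (3): a world point X has camera coordinates R X + t. Camera axes: x right, y down, z forward; pixel columns grow to the right and rows downward; lengths in m; the calibration is good to about 2 mm. A picture is of the moment at which its call begins. There is no depth.
- job.sign_off(): hands the job in; it is judged then, once.
The state is a dict: "time_s": time; "q": joint angles; "dq": joint speeds; "tau": joint torques, N m; "position": TCP position; "ee_rot": TCP orientation; "force": force on the tool from outside, world axes, zero at the start; "torque": the same for the moment, N m; "opening": finger opening in m; "finger_force": force on a finger pad.
Only numpy, scipy, OpenCV 4.12 (cv2) and the standard library are available. Lean on these libraries where they do the work, as an engineer would, in place of code of your own. Each camera call takes 0.05 s, during which the arm holds its last target. There are 200 camera calls.

### The job

The sloped instrument head on the right is about to be moved, so its spring plunger must be locked down. Take the loose aluminium locking plate by its upright black handle from the worktop on the left, press the plunger into the head with the underside of the plate until the plate's four ears are lower than the four lips of the guide, then slide the plate up the slope under the lips, fully home against the end stop, and let go so that it holds the plunger in. Do not knock the bottles, the cotton-bud tub or the small carton out of place.

Things in the scene. Friction and masses are not known exactly. Their poses are not given: they have to be found in the camera images.
- lock_plate: Loose aluminium plate lying flat left of the centrifuge (a fixed box 146 mm tall); the same after a half turn. Origin: centre of its underside; z up, x along it. 84 (x) by 44 (y) by 6 mm; four ears: at x = -30 and +30 mm, over 18 mm of x, it is 66 mm wide. About 0.16 kg. In its middle a black handle block, 44 (x) by 14 (y) mm, rises to z = 56 mm; pinch it across the 14 mm.
- head: Fixed white box 160 by 120 by 50 mm on a grey stand right of the centrifuge. Its top, the deck, slopes 24 degrees and faces the robot. Origin: centre of the deck surface, on the plunger's axis; z the deck's outward normal, x up the slope, y across. Two rails 11 mm high run along x, with inner faces at y = -35.5 and +35.5 mm: 2.5 mm spare beside each ear. Deck centre 130 mm above the worktop.
- lip (a point): One of four lips on the rails: centre of the underside of the upper left one, at (45, 34.75, 11) mm in the head's frame; the others at x = 45 and -15, y = +-34.75 mm. Each is 20 mm long in x, reaches inward to 25 mm from the middle line, and spans 11 to 17 mm above the deck.
- entry (a point): Point on the deck at (-15, 0, 0) mm in the head's frame. With the plate's origin over it and its length along the slope, the ears fit down into the gaps between the lips (about 10 mm spare along x). To pass under the lips the plate's underside must then be 0 to 5 mm above the deck.
- home (a point): Point on the deck at (15, 0, 0) mm in the head's frame: here the plate's origin is when it is home, 30 mm up the slope from the entry, its end 1 mm from or touching the end stop (a bar 11 mm high across the deck, face at x = 58 mm). Let go, the plunger holds the plate up against the lips, its underside about 5 mm above the deck.
- plunger (a joint): Travel of the plunger into the head, in m: 0 standing out (its top 22 mm above the deck), 0.022 flush with the deck; about 0.017 when trapped by the plate under the lips. Moves along the head's -z. The spring pushes out with about 2.3 N at 0 and 7.7 N at 0.022.
- plunger_top (a point): Centre of the flat top of the plunger, a plain steel cylinder 30 mm in diameter that comes up through the middle of the deck.
- lens_cleaner: Bystander: white plastic bottle, 43 mm in diameter, 118 mm tall, standing behind the plate's area. Origin: centre of its underside.
- cotton_buds: Bystander: round tub of cotton buds, 77 mm in diameter, 80 mm tall, behind the plate's area. Origin: centre of its underside.
- bulb_carton: Bystander: small upright carton 40 by 40 by 62 mm, in front of the instrument head to the left. Origin: centre of its underside.
- oil_bottle: Bystander: small brown bottle, 31 mm in diameter, 72 mm tall, in front of the instrument head to the right. Origin: centre of its underside.

How it is judged:
By the outcome, as a careful person would: the job done as asked, in the order asked, and still so for the second after the job is handed in, with the robot touching nothing.
It also fails if it takes over 45 s, if anything falls off the work surface, if the arm or the gripper's body presses on something with over 40 N, if the wrist force passes 120 N, or if a joint passes its speed limit or range.

## Working session

There is one attempt and no reset: what is moved stays moved. The work goes in short steps, Python scripts to look and compute and a tool call to move; the robot and the scene stay as the last step left them, time stands still between calls to the robot, and variables do not carry over. Pictures are saved under pics/ and viewed, at most 12 in all, crops included, and the job is handed in when it is done.

Besides the shell and the picture viewer there is one more tool, called after "Emit:" by a JSON object that holds its "fn" and its "kwargs". drive_tool: Moves the arm, as the interface text tells. Its arguments: {"type":"object","properties":{"moves":{"type":"array"},"force":{"type":"number"}},"required":["moves"]}

```bash
mkdir -p pics; python3 - <<'E'
from bench import sense,vision
import cv2,pickle,numpy as np
s=sense();print({k:np.round(v,3).tolist() for k,v in s.items()})
d={}
for n in("scene","top","wrist"):
    c=vision.camera(n);d[n]=c
    print(n,c["mtx"].tolist(),np.round(c["R"],4).tolist(),np.round(c["t"],4).tolist())
    cv2.imwrite(f"pics/{n}0.png",c["img"][:,:,::-1])
pickle.dump(d,open("c0.pkl","wb"))
E
```

```text
{'time_s': 0.0, 'q': [-1.329, 0.218, 1.615, 0.0, 1.311, -0.112], 'dq': [0.0, -0.001, -0.001, 0.001, -0.001, 0.001], 'tau': [0.001, -39.684, -30.385, -0.0, 0.01, -0.0], 'position': [0.216, -0.585, 0.23], 'ee_rot': [[0.938, 0.347, -0.001], [0.347, -0.938, 0.002], [0.0, -0.002, -1.0]], 'force': [-0.167, -0.285, -0.033], 'torque': [-0.022, -0.004, 0.023], 'finger_force': 0.0, 'opening': 0.085}
scene [[447.1108928547615, 0.0, 317.80998264049236], [0.0, 447.1108928547615, 243.8883628930936], [0.0, 0.0, 1.0]] [[0.5561, -0.8307, 0.0278], [-0.3474, -0.2627, -0.9002], [0.755, 0.4909, -0.4347]] [-0.3298, 0.2774, 0.9464]
top [[509.71726302139086, 0.0, 318.1668063041896], [0.0, 509.71726302139086, 237.37148315135263], [0.0, 0.0, 1.0]] [[-0.0153, -0.9999, -0.0021], [-0.9934, 0.0155, -0.1135], [0.1135, 0.0003, -0.9935]] [-0.0409, 0.5362, 1.1835]
wrist [[406.17763118764947, 0.0, 325.0619667640221], [0.0, 406.17763118764947, 236.604325465214], [0.0, 0.0, 1.0]] [[0.3467, -0.938, -0.0021], [-0.902, -0.3341, 0.2733], [-0.2571, -0.0929, -0.9619]] [-0.623, -0.0363, 0.3795]
```

View pics/scene0.png

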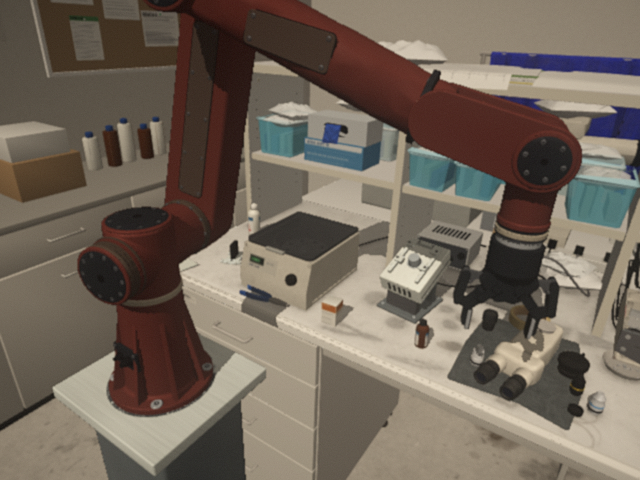

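View pics/top0.png

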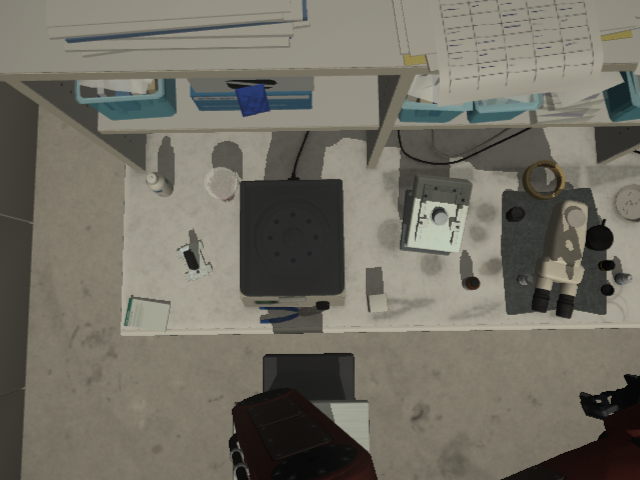

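The scene view shows the head near (413,275) and the plate hidden behind the centrifuge. In the top view the plate is near (193,259), the head near (437,217), the carton at (377,302) and the oil bottle at (471,283). I'll enlarge the plate and head next.

```bash
python3 - <<'E'
import cv2,pickle,numpy as np
d=pickle.load(open("c0.pkl","rb"))
t=d["top"]["img"][:,:,::-1]
a=cv2.resize(t[225:295,160:226],None,fx=6,fy=6,interpolation=cv2.INTER_CUBIC)
b=cv2.resize(t[172:257,395:475],None,fx=5,fy=5,interpolation=cv2.INTER_CUBIC)
im=np.zeros((430,800,3),np.uint8);im[:420,:396]=a;im[:425,400:]=b
cv2.imwrite("pics/crop1.png",im)
s=d["scene"]["img"][:,:,::-1]
cv2.imwrite("pics/crop2.png",cv2.resize(s[235:320,370:460],None,fx=6,fy=6,interpolation=cv2.INTER_CUBIC))
E
```

```text
(no output)
```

View pics/crop1.png

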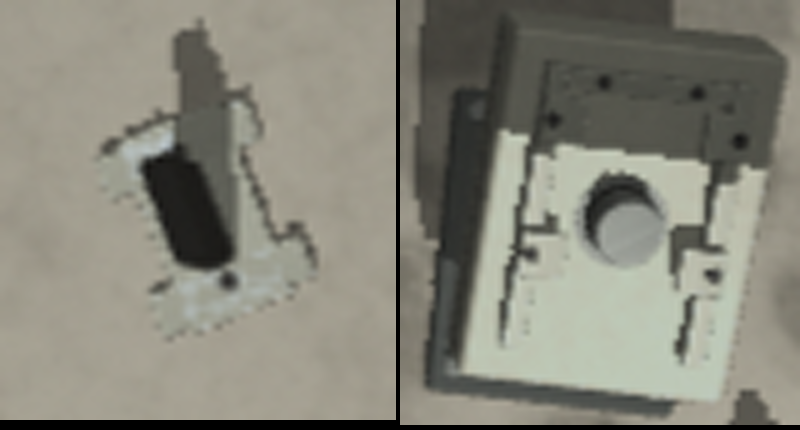

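The crop shows the plate's handle top spanning (150,160)–(230,265), with the ears visible on both ends. On the head, the lip screws are at (553,120), (740,141), (530,254) and (712,275), and the plunger top is at (628,234).

```bash
cat > h.py <<'E'
import numpy as np,cv2
from scipy.optimize import least_squares
from scipy.spatial.transform import Rotation as Ro
def proj(c,X):
    p=(np.atleast_2d(X)@c["R"].T+c["t"])@c["mtx"].T
    return p[:,:2]/p[:,2:]
def cast(c,uv,z):
    uv=np.atleast_2d(uv); C=-c["R"].T@c["t"]
    d=np.c_[uv,np.ones(len(uv))]@np.linalg.inv(c["mtx"]).T@c["R"]
    return C+d*((z-C[2])/d[:,2:])
S=np.radians(24)
def headR(yaw): # x up slope, z outward normal
    return Ro.from_euler("z",yaw).as_matrix()@Ro.from_euler("y",-S).as_matrix()
E
python3 - <<'E'
from h import *
import pickle
d=pickle.load(open("c0.pkl","rb"));c=d["top"]
print("cam",-c["R"].T@c["t"])
f=lambda p,ox,oy,k:(np.array(p,float)+.5)/k-.5+[ox,oy]
px=f([[153,120],[340,141],[130,254],[312,275],[228,234]],395,172,5)
P=np.array([[45,34.75,17],[45,-34.75,17],[-15,34.75,17],[-15,-34.75,17],[0,0,22]])/1e3
r=least_squares(lambda v:(proj(c,P@headR(v[2]).T+[v[0],v[1],.13])-px).ravel(),[.5,-.27,0])
print("head",r.x,np.degrees(r.x[2]),"res",r.fun.round(2))
# free height
r2=least_squares(lambda v:(proj(c,P@headR(v[2]).T+[v[0],v[1],v[3]])-px).ravel(),[.5,-.27,0,.13]);print(r2.x)
img=c["img"];g=img.max(2)
m=np.zeros_like(g);m[235:280,175:210]=(g[235:280,175:210]<55)
n,l,st,ce=cv2.connectedComponentsWithStats(m);k=1+st[1:,4].argmax();print(st[k],ce[k])
ys,xs=np.where(l==k);W=cast(c,np.c_[xs,ys],.056)[:,:2]
rc=cv2.minAreaRect((W*1e4).astype(np.float32));print("handle rect",rc)
ev,V=np.linalg.eigh(np.cov(W.T));print(W.mean(0),V[:,1],np.degrees(np.arctan2(V[1,1],V[0,1])))
# ears/plate corners at z=.006 (6x crop)
pl=f([[105,155],[168,337],[315,262],[252,95]],160,225,6);print(cast(c,pl,.006).round(4).tolist(), cast(c,pl,.006).mean(0))
for n,p in dict(carton=(377,302),oil=(471,283),lens=(155,178),tub=(222,183)).items():print(n,cast(c,p,.06))
E
```

```text
cam [ 0.39773579 -0.04957501  1.23657644]
head [ 0.56752391 -0.31427766 -0.13609013] -7.797390042390602 res [ 2.42  0.16 -2.56 -0.2   2.22  0.19 -2.29 -0.2   0.22  0.08]
[ 0.55413722 -0.29385572 -0.13284945  0.21357043]
[184 249  15  21 174] [190.84482759 259.59770115]
handle rect ((4856.08740234375, 2474.505615234375), (484.1800537109375, 209.0269012451172), 22.236234664916992)
[0.48527632 0.24708361] [-0.90122329 -0.43335503] -154.3193322487964
[[0.5118, 0.2933, 0.006], [0.4381, 0.2668, 0.006], [0.4672, 0.2081, 0.006], [0.5352, 0.2342, 0.006]] [0.48808685 0.25059162 0.006     ]
carton [[ 0.38109646 -0.18158304  0.06      ]]
oil [[ 0.4210986  -0.39878407  0.06      ]]
lens [[0.67889005 0.33306987 0.06      ]]
tub [[0.66438598 0.17508612 0.06      ]]
```

View pics/crop2.png

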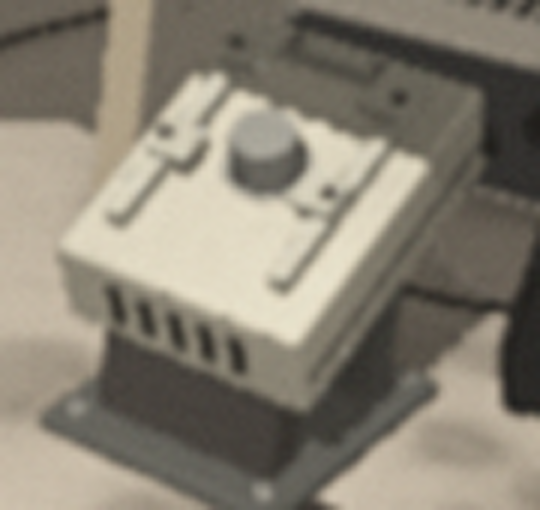

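The scene crop shows the plunger top near (265,150), both rails and the lower lip screws, which agrees with the top view. I'll take a close wrist look at the head on the way to the plate.

Emit:
{"fn": "drive_tool", "kwargs": {"moves": [[[0, 0, 0], [3.0, -0.5, -2.5], 1], [[0, 0, 0], [3.9, -1.5, -2.0], 1], [[0, 0, 0], [3.9, -1.5, -1.5], 1], [[0, 0, 0], [3.9, -1.5, -1.0], 1], [[0, 0, 0], [3.9, -1.5, -1.0], 1], [[0, 0, 0], [3.9, -1.5, 0], 1], [[0, 0, 0], [3.9, -1.5, 0], 1], [[0, 0, 0], [3.9, -1.5, 0], 1], [[0, 0, 0], [3.9, -1.5, 0], 1], [[0, 0, 0], [3.0, -1.5, 0], 1]]}}

```text
time_s: 1.15
position: [0.5184, -0.3242, 0.3108]
ee_rot: [[0.938, 0.347, -0.0], [0.347, -0.938, 0.001], [0.0, -0.001, -1.0]]
force: [0.9, -0.0, 0.9]
opening: 0.0853
finger_force: 0.0
```

```bash
python3 - <<'E'
from bench import sense,vision
import cv2,pickle,numpy as np
c=vision.camera("wrist");s=sense();print(s["position"],s["dq"].round(3) if hasattr(s["dq"],'round') else s["dq"])
pickle.dump(c,open("w1.pkl","wb"));cv2.imwrite("pics/w1.png",c["img"][:,:,::-1])
E
```

```text
[ 0.52136502 -0.32026247  0.31074272] [-0.055 -0.015  0.019 -0.048  0.012 -0.101]
```

View pics/w1.png

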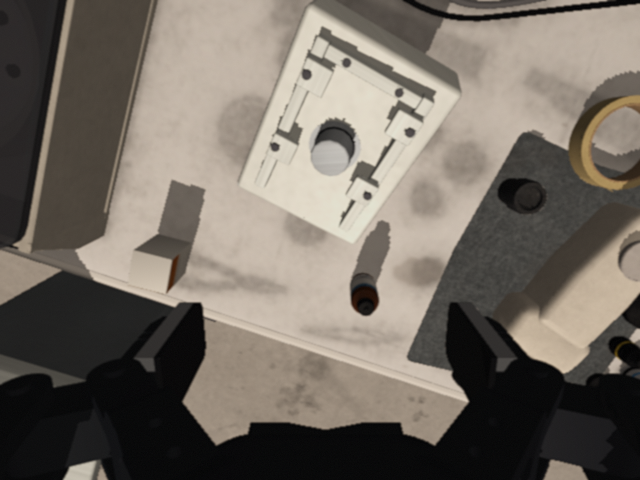

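The wrist view shows the lip screws at (306,74), (410,132), (274,147) and (368,196), and the plunger top at (331,155). The carton is at left and the oil bottle below, both untouched.

```bash
python3 - <<'E'
from h import *
import pickle
c=pickle.load(open("c0.pkl","rb"))["top"];w=pickle.load(open("w1.pkl","rb"))
f=lambda p,ox,oy,k:(np.array(p,float)+.5)/k-.5+[ox,oy]
px=f([[153,120],[340,141],[130,254],[312,275],[228,234]],395,172,5)
g=cv2.cvtColor(w["img"],cv2.COLOR_RGB2GRAY).astype(float)
pw=[]
for u,v in[(306,74),(410,132),(274,147),(368,196)]:
    b=g[v-5:v+6,u-5:u+6];k=np.clip(110-b,0,None)
    y,x=np.mgrid[-5:6,-5:6];pw.append([u+(k*x).sum()/k.sum(),v+(k*y).sum()/k.sum()])
pw=np.array(pw+[[331,155]]);print(pw.round(1).tolist())
def P(s):return np.array([[45,s,17],[45,-s,17],[-15,s,17],[-15,-s,17],[0,0,22]])/1e3
def fit(l,hfree):
    fn=lambda v:np.r_[tuple((proj(cc,P(v[3]*1e3)@headR(v[2]).T+[v[0],v[1],v[4] if hfree else .13])-q).ravel() for cc,q in l)]
    r=least_squares(fn,[.5,-.3,0,.04,.13]);print(r.x.round(4),np.degrees(r.x[2]).round(2),r.fun.round(1))
for h in(0,1):
    fit([(c,px)],h);fit([(w,pw)],h);fit([(c,px),(w,pw)],h)
E
```

```text
[[306.1, 73.7], [409.6, 131.8], [274.4, 146.2], [366.9, 195.1], [331.0, 155.0]]
[ 0.5675 -0.3143 -0.1339  0.0399  0.13  ] -7.67 [ 0.  -0.1 -0.2  0.  -0.1 -0.1  0.1  0.   0.2  0.1]
[ 0.5682 -0.3126 -0.1297  0.0402  0.13  ] -7.43 [ 0.4 -0.6  0.3 -0.7  0.5 -0.9  0.6 -0.7 -1.8  2.9]
[ 0.5682 -0.3127 -0.13    0.0402  0.13  ] -7.45 [-1.  -0.3 -0.8 -0.3 -0.9 -0.3 -0.4 -0.3 -0.5 -0.2  0.6 -0.4  0.5 -0.5
  0.8 -0.7  0.7 -0.5 -1.6  3. ]
[ 0.5677 -0.3145 -0.1339  0.0399  0.1292] -7.67 [ 0.  -0.1 -0.2  0.  -0.1 -0.1  0.1  0.   0.2  0.1]
[ 0.5682 -0.3127 -0.1297  0.0407  0.1268] -7.43 [ 0.2 -0.2  0.1 -0.3  0.7 -1.2  0.8 -1.  -1.7  2.7]
[ 0.5682 -0.3127 -0.13    0.0402  0.13  ] -7.45 [-1.  -0.3 -0.8 -0.3 -0.9 -0.3 -0.4 -0.3 -0.5 -0.2  0.6 -0.4  0.5 -0.5
  0.8 -0.7  0.7 -0.5 -1.6  3. ]
```

Emit:
{"fn": "drive_tool", "kwargs": {"moves": [[[0, 0, 0], [1.2, -4.0, 0.2], 1], [[0, 0, 0], [1.5, -4.7, 0.5], 1], [[0, 0, 0], [1.5, -4.7, 0.8], 1], [[0, 0, 0], [1.5, -4.7, 0.8], 1], [[0, 0, 0], [1.5, -4.7, 0.8], 1], [[0, 0, 0], [1.5, -4.7, 0.8], 1], [[0, 0, 0], [1.5, -4.7, 0.8], 1], [[0, 0, 0], [1.5, -4.7, 0.8], 1], [[0, 0, 0], [1.5, -4.7, 0.8], 1], [[0, 0, 0], [1.5, -4.7, 0.8], 1]]}}

```text
time_s: 2.2
position: [0.4939, 0.1609, 0.2399]
ee_rot: [[0.938, 0.346, 0.0], [0.346, -0.938, -0.0], [0.0, 0.0, -1.0]]
force: [1.0, -0.4, -0.1]
opening: 0.0855
finger_force: 0.0
```

Emit:
{"fn": "drive_tool", "kwargs": {"moves": [[[0, 0, 0], [0.9, -3.2, 0.5], 1], [[0, 0, 0], [0.9, -2.8, 1.0], 1], [[0, 0, 0], [0.5, -1.5, 1.0], 1], [[0, 0, 0], [0, -0.7, 1.0], 1], [[0, 0, 0.01], [0, 0, 0.5], 1], [[0, 0, 0], [0, 0, 0], 1], [[0, 0, 0], [0, 0, 0], 1], [[0, 0, 0], [0, 0, 0], 1], [[0, 0, 0], [0, 0, 0], 1], [[0, 0, 0], [0, 0, 0], 1]]}}

```text
time_s: 3.2
position: [0.4881, 0.2438, 0.2008]
ee_rot: [[0.942, 0.336, 0.001], [0.336, -0.942, 0.0], [0.001, 0.0, -1.0]]
force: [0.4, 1.3, 0.2]
opening: 0.0853
finger_force: 0.0
```

```bash
python3 - <<'E'
from bench import sense,vision
import cv2,pickle,numpy as np
c=vision.camera("wrist");s=sense();print(s["position"],np.round(s["q"],2))
pickle.dump(c,open("w2.pkl","wb"));cv2.imwrite("pics/w2.png",c["img"][:,:,::-1])
E
```

```text
[0.48799346 0.24386656 0.20076227] [ 0.33  0.08  1.83 -0.    1.23  1.56]
```

View pics/w2.png

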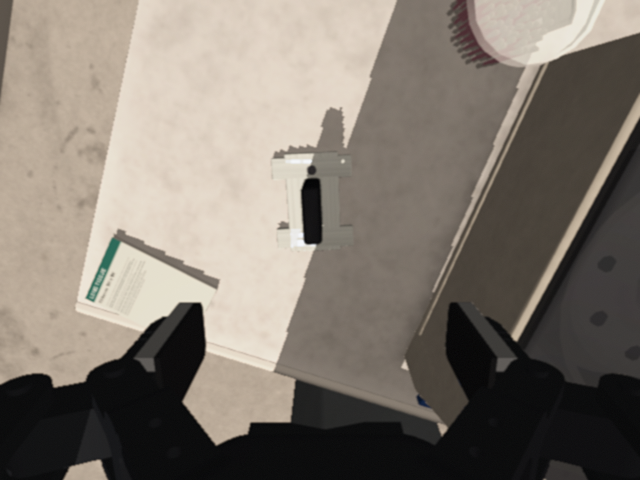

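The plate is seen upright in the image, with ear corners near (271,157), (352,153), (353,248) and (277,249) and the handle at (302–322, 178–243).

```bash
python3 - <<'E'
from h import *
import pickle
from bench import sense
w=pickle.load(open("w2.pkl","rb"));s=sense()
K=cast(w,[[271.5,158],[351.5,154],[353.5,248],[277,249]],.006)[:,:2]
print(K.round(4).tolist(),K.mean(0))
for i in range(4):
    e=K[(i+1)%4]-K[i];print(np.linalg.norm(e).round(4),np.degrees(np.arctan2(e[1],e[0])).round(1))
g=w["img"].max(2);m=np.zeros_like(g);m[170:255,290:335]=g[170:255,290:335]<40
n,l,st,ce=cv2.connectedComponentsWithStats(m);k=1+st[1:,4].argmax();print(st[k],ce[k])
ys,xs=np.where(l==k)
for z in(.056,.006):
    W=cast(w,np.c_[xs,ys],z)[:,:2];print(z,cv2.minAreaRect((W*1e4).astype(np.float32)))
R=np.array(s["ee_rot"]);print("tool yaw",np.degrees(np.arctan2(R[1,0],R[0,0])))
E
```

```text
[[0.5106, 0.2993], [0.5358, 0.2386], [0.4609, 0.2084], [0.4375, 0.271]] [0.48621876 0.25431552]
0.0657 -67.5
0.0807 -158.1
0.0668 110.5
0.0784 21.1
[ 302  179   19   64 1073] [311.5890028  210.63000932]
0.056 ((4903.025390625, 2557.279541015625), (469.3016357421875, 127.02131652832031), 22.040836334228516)
0.006 ((4795.09423828125, 2536.68994140625), (550.6239624023438, 149.0320281982422), 22.040842056274414)
tool yaw 19.674923300258367
```

Emit:
{"fn": "drive_tool", "kwargs": {"moves": [[[0, 0, -0.04], [0.35, -1.0, 1.5], 1], [[0, 0, 0], [0, 0, 3.0], 1], [[0, 0, 0], [0, 0, 3.5], 1], [[0, 0, 0], [0, 0, 3.5], 1], [[0, 0, 0], [0, 0, 3.0], 1], [[0, 0, 0], [0, 0, 2.0], 1], [[0, 0, 0], [0, 0, 1.2], 1], [[0, 0, 0], [0, 0, 0.4], 1], [[0, 0, 0], [0, 0, 0], 1], [[0, 0, 0], [0, 0, 0], 1]]}}

```text
time_s: 4.25
position: [0.4887, 0.2552, 0.0204]
ee_rot: [[0.927, 0.375, 0.002], [0.375, -0.927, 0.001], [0.002, 0.0, -1.0]]
force: [0.4, -0.4, 1.1]
opening: 0.085
finger_force: 0.0
```

Emit:
{"fn": "drive_tool", "kwargs": {"moves": [[[0, 0, 0], [0, 0, 0], 0], [[0, 0, 0], [0, 0, 0], 0], [[0, 0, 0], [0, 0, 0], 0], [[0, 0, 0], [0, 0, 0], 0], [[0, 0, 0], [0, 0, 0], 0], [[0, 0, 0], [0, 0, 0], 0], [[0, 0, 0], [0, 0, 0], 0], [[0, 0, 0], [0, 0, 0], 0], [[0, 0, 0], [0, 0, 0], 0], [[0, 0, 0], [0, 0, 0], 0]], "force": 80}}

```text
time_s: 5.25
position: [0.488, 0.2547, 0.0196]
ee_rot: [[0.927, 0.374, 0.001], [0.374, -0.927, 0.0], [0.001, 0.0, -1.0]]
force: [0.5, -0.1, 3.5]
opening: 0.013
finger_force: 78.4
```

Emit:
{"fn": "drive_tool", "kwargs": {"moves": [[[0, 0, 0], [0, 0, -1.0], 0], [[0, 0, 0], [0, 0, -2.0], 0], [[0, 0, 0], [0, 0, -3.0], 0], [[0, 0, 0], [0, 0, -3.5], 0], [[0, 0, 0], [0, 0, -3.5], 0], [[0, 0, 0], [0, 0, -3.5], 0], [[0, 0, 0], [0, 0, -3.0], 0], [[0, 0, 0], [0, 0, -2.0], 0], [[0, 0, 0], [0, 0, -0.5], 0], [[0, 0, 0], [0, 0, 0], 0]]}}

```text
time_s: 6.25
position: [0.4875, 0.2547, 0.2396]
ee_rot: [[0.927, 0.375, 0.001], [0.375, -0.927, 0.0], [0.001, -0.0, -1.0]]
force: [0.3, -0.7, -2.5]
opening: 0.013
finger_force: 77.9
```

```bash
python3 - <<'E'
from bench import sense,vision
import cv2,pickle,numpy as np
from h import *
c=vision.camera("wrist");s=sense();print(s["position"],s["opening"],s["force"])
pickle.dump((c,s),open("w3.pkl","wb"));cv2.imwrite("pics/w3.png",c["img"][:,:,::-1])
R=np.array(s["ee_rot"]);p=np.array(s["position"])
T=p+R@[0,0,.02-.006] # plate top centre guess
for x,y in[(39,33),(39,-33),(-39,33),(-39,-33)]:print(x,y,proj(c,T+R@np.array([x,-y,0])/1e3).round(1))
E
```

```text
[0.48672798 0.25439863 0.23814038] 0.013395099170598345 [-0.67307554 -0.53199133 -2.28105269]
39 33 [[244.  201.5]]
39 -33 [[409.9 201.6]]
-39 33 [[253.3 372.5]]
-39 -33 [[400.1 372.6]]
```

View pics/w3.png

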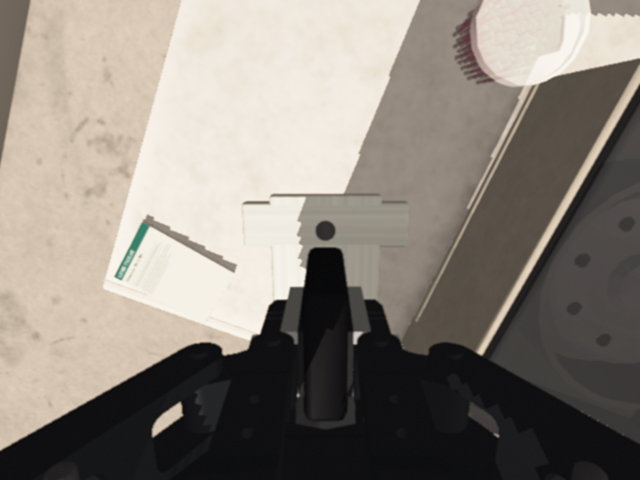

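The plate is held level, with ear corners at (243,202) and (408,203) against a predicted (244,201) and (410,202). That puts it centred to within about 0.5 mm. Now I'll plan the transit.

```bash
cat >> h.py <<'E'
H=np.array([.568,-.3132,.13]);YAW=-.132
def target(x,h,y=0):   # TCP pose with plate origin at head (x,y,h)
    Rh=headR(YAW);Rt=Rh@np.diag([1,-1,-1]);return H+Rh@[x,y,h+.020],Rt
def rows(p,R,pt,Rt,n):
    rv=(Ro.from_matrix(R).inv()*Ro.from_matrix(Rt)).as_rotvec()/n;st=Ro.from_rotvec(rv).as_matrix()
    for i in range(n):
        R=R@st;print(rv.round(3),(R.T@(pt-p)/n*100).round(2)) # if shift is along axes after the turn
def err(s,x,h,y=0):
    p,R=np.array(s["position"]),np.array(s["ee_rot"]);pt,Rt=target(x,h,y);Rh=headR(YAW)
    print("plate in head mm",(Rh.T@(p+R@[0,0,.02]-H)*1e3).round(2),"to go tool cm",(R.T@(pt-p)*100).round(2),"turn",(Ro.from_matrix(R).inv()*Ro.from_matrix(Rt)).as_rotvec().round(4),"force head",(Rh.T@np.array(s["force"])).round(2))
E
python3 - <<'E'
from h import *
from bench import sense
s=sense();p,R=np.array(s["position"]),np.array(s["ee_rot"])
pt,Rt=target(-.015,.07);print(pt)
via=np.array([.53,-.20,.27]);Rv=Ro.from_euler("z",YAW).as_matrix()@np.diag([1,-1,-1])
rows(p,R,via,Rv,10)
rows(via,Rv,pt,Rt,5)
E
```

```text
[ 0.51812818 -0.30657842  0.20611804]
[0.    0.    0.052] [-1.07  4.44 -0.32]
[0.    0.    0.052] [-0.84  4.49 -0.32]
[0.    0.    0.052] [-0.61  4.52 -0.32]
[0.    0.    0.052] [-0.38  4.55 -0.32]
[0.    0.    0.052] [-0.14  4.56 -0.32]
[0.    0.    0.052] [ 0.09  4.56 -0.32]
[0.    0.    0.052] [ 0.33  4.55 -0.32]
[0.    0.    0.052] [ 0.56  4.53 -0.32]
[0.    0.    0.052] [ 0.8   4.49 -0.32]
[0.    0.    0.052] [ 1.03  4.45 -0.32]
[-0.     0.084  0.   ] [-0.06  2.14  1.28]
[-0.     0.084  0.   ] [-0.17  2.14  1.27]
[-0.     0.084  0.   ] [-0.27  2.14  1.25]
[-0.     0.084  0.   ] [-0.38  2.14  1.22]
[-0.     0.084  0.   ] [-0.48  2.14  1.19]
```

Emit:
{"fn": "drive_tool", "kwargs": {"moves": [[[0, 0, 0.05], [-0.6, 2.4, -0.6], 0], [[0, 0, 0.05], [-0.8, 4.3, -0.6], 0], [[0, 0, 0.05], [-0.6, 4.5, -0.5], 0], [[0, 0, 0.05], [-0.4, 4.5, -0.5], 0], [[0, 0, 0.05], [-0.2, 4.6, -0.5], 0], [[0, 0, 0.05], [0.1, 4.6, -0.3], 0], [[0, 0, 0.05], [0.3, 4.6, 0], 0], [[0, 0, 0.05], [0.6, 4.5, 0], 0], [[0, 0, 0.05], [0.8, 4.5, 0], 0], [[0, 0, 0.07], [1.0, 4.5, 0], 0]]}}

```text
time_s: 7.3
position: [0.5518, -0.176, 0.2663]
ee_rot: [[0.99, -0.138, -0.004], [-0.138, -0.99, 0.002], [-0.005, -0.002, -1.0]]
force: [1.1, 0.9, -0.8]
opening: 0.013
finger_force: 78.2
```

Emit:
{"fn": "drive_tool", "kwargs": {"moves": [[[0, 0.05, 0], [0, 4.0, 0.3], 0], [[0, 0.08, 0], [0, 3.0, 0.6], 0], [[0, 0.08, 0], [-0.3, 2.0, 1.0], 0], [[0, 0.08, 0], [-0.4, 1.3, 1.0], 0], [[0, 0.08, 0], [-0.5, 0.9, 1.0], 0], [[0, 0.05, 0], [-0.3, 0.5, 0.5], 0], [[0, 0, 0], [0, 0, 0], 0], [[0, 0, 0], [0, 0, 0], 0], [[0, 0, 0], [0, 0, 0], 0], [[0, 0, 0], [0, 0, 0], 0]]}}

```text
time_s: 8.3
position: [0.5322, -0.2898, 0.2235]
ee_rot: [[0.905, -0.135, 0.405], [-0.123, -0.991, -0.056], [0.408, 0.001, -0.913]]
force: [0.4, -0.5, -1.9]
opening: 0.0132
finger_force: 78.3
```

```bash
python3 - <<'E'
from h import *
from bench import sense
s=sense();err(s,-.015,.07);print(s["position"],np.round(s["q"],2))
E
```

```text
plate in head mm [ 2.79 18.45 81.09] to go tool cm [-1.77  1.85  1.11] turn [ 0.0019 -0.0018 -0.0026] force head [-0.38 -0.41 -1.9 ]
[ 0.53216846 -0.28979631  0.22346558] [-0.73 -0.04  1.95  0.3   0.89  0.83]
```

Emit:
{"fn": "drive_tool", "kwargs": {"moves": [[[0.002, -0.002, -0.003], [-0.6, 0.7, 0.4], 0], [[0, 0, 0], [-0.6, 0.7, 0.7], 0], [[0, 0, 0], [-0.4, 0.3, 1.0], 0], [[0, 0, 0], [-0.17, 0.15, 1.0], 0], [[0, 0, 0], [0, 0, 0.5], 0], [[0, 0, 0], [0, 0, 0], 0], [[0, 0, 0], [0, 0, 0], 0], [[0, 0, 0], [0, 0, 0], 0], [[0, 0, 0], [0, 0, 0], 0], [[0, 0, 0], [0, 0, 0], 0]]}}

```text
time_s: 9.3
position: [0.5274, -0.3081, 0.1831]
ee_rot: [[0.906, -0.132, 0.403], [-0.121, -0.991, -0.054], [0.407, -0.0, -0.914]]
force: [-0.0, -0.2, -1.5]
opening: 0.0131
finger_force: 78.3
```

```bash
python3 - <<'E'
from h import *
from bench import sense,vision
import pickle
c=vision.camera("wrist");s=sense();err(s,-.015,.045)
pickle.dump((c,s),open("w4.pkl","wb"));cv2.imwrite("pics/w4.png",c["img"][:,:,::-1])
Rh=headR(YAW)
for q in[(45,40.2,17),(45,-40.2,17),(-15,40.2,17),(-15,-40.2,17)]:print(q,proj(c,H+Rh@np.array(q)/1e3).round(1))
p,R=np.array(s["position"]),np.array(s["ee_rot"])
for q in[(39,-33,14),(39,33,14)]:print(q,proj(c,p+R@np.array(q)/1e3).round(1))
E
```

```text
plate in head mm [-15.85  -0.23  45.13] to go tool cm [ 0.08 -0.02  0.01] turn [ 0.0001  0.0002 -0.0005] force head [-1.19  0.88 -1.24]
(45, 40.2, 17) [[238.1 139.9]]
(45, -40.2, 17) [[412.7 139.9]]
(-15, 40.2, 17) [[245.2 262.9]]
(-15, -40.2, 17) [[405.7 262.9]]
(39, -33, 14) [[242.4 200.6]]
(39, 33, 14) [[409.8 200.7]]
```

View pics/w4.png

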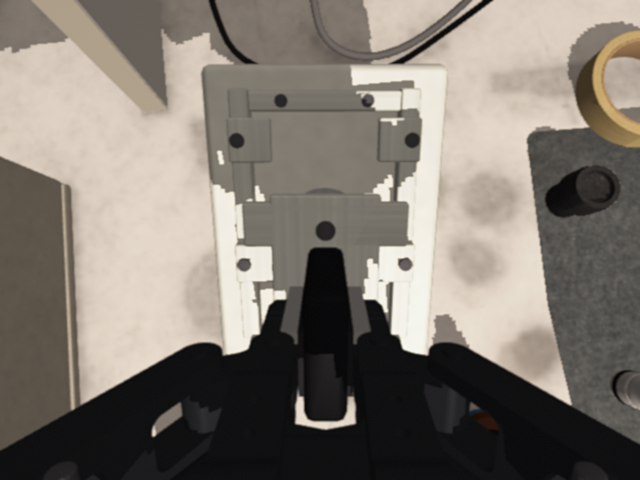

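The screws at (237,140), (412,140), (244,264) and (405,264) are within 1.6 px of prediction. The plate's ears at (243,202) and (408,203) are centred laterally and sit between the lips. Pressing down.

Emit:
{"fn": "drive_tool", "kwargs": {"moves": [[[0, 0, 0], [0.08, 0, 0.5], 0], [[0, 0, 0], [0, 0, 0.7], 0], [[0, 0, 0], [0, 0, 0.6], 0], [[0, 0, 0], [0, 0, 0.4], 0], [[0, 0, 0], [0, 0, 0.4], 0], [[0, 0, 0], [0, 0, 0.4], 0], [[0, 0, 0], [0, 0, 0.4], 0], [[0, 0, 0], [0, 0, 0.2], 0], [[0, 0, 0], [0, 0, 0], 0], [[0, 0, 0], [0, 0, 0], 0]]}}

```text
time_s: 10.35
position: [0.5423, -0.3099, 0.1501]
ee_rot: [[0.906, -0.132, 0.402], [-0.121, -0.991, -0.053], [0.406, -0.001, -0.914]]
force: [-3.6, 1.8, 1.9]
opening: 0.0128
finger_force: 79.0
```

```bash
python3 - <<'E'
from h import *
from bench import sense
err(sense(),-.015,.0025)
E
```

```text
plate in head mm [-15.52  -0.11   8.86] to go tool cm [ 0.05 -0.01  0.64] turn [-0.0004  0.001  -0.0008] force head [-2.65  1.3   3.3 ]
```

Emit:
{"fn": "drive_tool", "kwargs": {"moves": [[[0, 0, 0], [0.05, 0, 0.2], 0], [[0, 0, 0], [0, 0, 0.2], 0], [[0, 0, 0], [0, 0, 0.15], 0], [[0, 0, 0], [0, 0, 0.1], 0], [[0, 0, 0], [0, 0, 0], 0], [[0, 0, 0], [0, 0, 0], 0], [[0, 0, 0], [0, 0, 0], 0], [[0, 0, 0], [0, 0, 0], 0], [[0, 0, 0], [0, 0, 0], 0], [[0, 0, 0], [0, 0, 0], 0]]}}

```text
time_s: 11.35
position: [0.5456, -0.3106, 0.1445]
ee_rot: [[0.906, -0.132, 0.403], [-0.121, -0.991, -0.054], [0.406, -0.0, -0.914]]
force: [-3.4, 1.6, 3.5]
opening: 0.013
finger_force: 79.2
```

```bash
python3 - <<'E'
from h import *
from bench import sense,vision
import pickle
c=vision.camera("wrist");s=sense();err(s,.015,.0025)
cv2.imwrite("pics/w5.png",c["img"][80:330,180:470,::-1].repeat(2,0).repeat(2,1))
E
```

```text
plate in head mm [-14.72  -0.35   2.4 ] to go tool cm [ 2.97 -0.04 -0.01] turn [ 0.0001  0.0003 -0.0009] force head [-1.69  0.05  5.02]
```

View pics/w5.png

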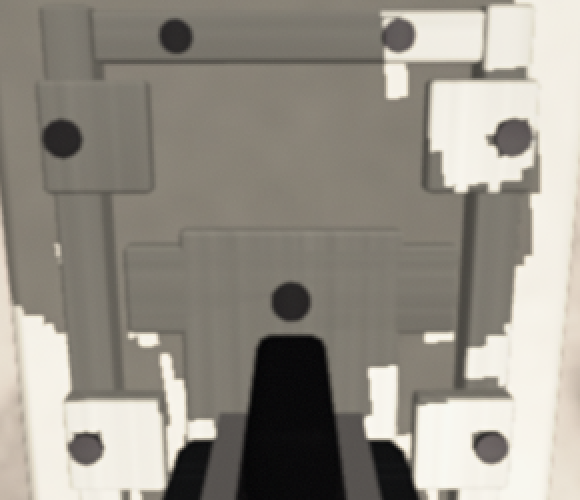

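The plate sits down between the rails. Its ears (crop rows 243–332) lie between the upper lips (ending at row 190) and the lower lips (starting at row 395), with clearance on both sides. Sliding up.

Emit:
{"fn": "drive_tool", "kwargs": {"moves": [[[0, 0, 0], [0.2, 0, 0], 0], [[0, 0, 0], [0.35, 0, 0], 0], [[0, 0, 0], [0.4, 0, 0], 0], [[0, 0, 0], [0.4, 0, 0], 0], [[0, 0, 0], [0.4, 0, 0], 0], [[0, 0, 0], [0.4, 0, 0], 0], [[0, 0, 0], [0.35, 0, 0], 0], [[0, 0, 0], [0.2, 0, 0], 0], [[0, 0, 0], [0, 0, 0], 0], [[0, 0, 0], [0, 0, 0], 0]]}}

```text
time_s: 12.4
position: [0.5692, -0.3132, 0.1544]
ee_rot: [[0.907, -0.132, 0.401], [-0.121, -0.991, -0.052], [0.404, -0.001, -0.915]]
force: [-5.8, 0.3, 1.8]
opening: 0.0131
finger_force: 79.3
```

```bash
python3 - <<'E'
from h import *
from bench import sense
err(sense(),.015,.0025)
E
```

```text
plate in head mm [10.96  0.16  1.79] to go tool cm [ 0.4   0.01 -0.07] turn [-0.0012  0.0029 -0.0007] force head [-4.54 -0.48  3.97]
```

Emit:
{"fn": "drive_tool", "kwargs": {"moves": [[[0, 0, 0], [0.1, 0, -0.05], 0], [[0, 0, 0], [0.1, 0, 0], 0], [[0, 0, 0], [0.1, 0, 0], 0], [[0, 0, 0], [0.1, 0, 0], 0], [[0, 0, 0], [0.05, 0, 0], 0], [[0, 0, 0], [0, 0, 0], 0], [[0, 0, 0], [0, 0, 0], 0], [[0, 0, 0], [0, 0, 0], 0], [[0, 0, 0], [0, 0, 0], 0], [[0, 0, 0], [0, 0, 0], 0]]}}

```text
time_s: 13.4
position: [0.5727, -0.3136, 0.1563]
ee_rot: [[0.907, -0.132, 0.4], [-0.121, -0.991, -0.052], [0.403, -0.002, -0.915]]
force: [-5.7, 0.6, 2.1]
opening: 0.0136
finger_force: 79.3
```

```bash
python3 - <<'E'
from h import *
from bench import sense
err(sense(),.015,.0025)
E
```

```text
plate in head mm [14.88  0.24  2.13] to go tool cm [ 0.    0.02 -0.04] turn [-0.0015  0.0039 -0.0007] force head [-4.35 -0.13  4.25]
```

Emit:
{"fn": "drive_tool", "kwargs": {"moves": [[[0, 0, 0], [0.05, 0, 0], 0], [[0, 0, 0], [0.05, 0, 0], 0], [[0, 0, 0], [0.05, 0, 0], 0], [[0, 0, 0], [0.05, 0, 0], 0], [[0, 0, 0], [0, 0, 0], 0], [[0, 0, 0], [0, 0, 0], 0], [[0, 0, 0], [0, 0, 0], 0], [[0, 0, 0], [0, 0, 0], 0], [[0, 0, 0], [0, 0, 0], 0], [[0, 0, 0], [0, 0, 0], 0]]}}

```text
time_s: 14.4
position: [0.5744, -0.3138, 0.157]
ee_rot: [[0.907, -0.132, 0.4], [-0.121, -0.991, -0.051], [0.403, -0.002, -0.915]]
force: [-5.9, 0.7, 3.0]
opening: 0.0131
finger_force: 79.3
```

```bash
python3 - <<'E'
from h import *
from bench import sense
err(sense(),.016,.0025)
E
```

```text
plate in head mm [16.75  0.28  2.08] to go tool cm [-0.08  0.03 -0.04] turn [-0.0015  0.0042 -0.0006] force head [-4.23 -0.11  5.2 ]
```

Emit:
{"fn": "drive_tool", "kwargs": {"moves": [[[0, 0, 0], [0.05, 0, 0], 0], [[0, 0, 0], [0.05, 0, 0], 0], [[0, 0, 0], [0.05, 0, 0], 0], [[0, 0, 0], [0.05, 0, 0], 0], [[0, 0, 0], [0, 0, 0], 0], [[0, 0, 0], [0, 0, 0], 0], [[0, 0, 0], [0, 0, 0], 0], [[0, 0, 0], [0, 0, 0], 0], [[0, 0, 0], [0, 0, 0], 0], [[0, 0, 0], [0, 0, 0], 0]]}}

```text
time_s: 15.4
position: [0.5747, -0.3138, 0.1567]
ee_rot: [[0.909, -0.131, 0.396], [-0.121, -0.991, -0.051], [0.4, -0.002, -0.917]]
force: [-9.6, 0.8, 4.0]
opening: 0.0133
finger_force: 79.6
```

```bash
python3 - <<'E'
from h import *
from bench import sense,vision
c=vision.camera("wrist");err(sense(),.016,.0025)
cv2.imwrite("pics/w6.png",c["img"][80:330,180:470,::-1].repeat(2,0).repeat(2,1))
E
```

```text
plate in head mm [16.84  0.31  1.7 ] to go tool cm [-0.1   0.03 -0.08] turn [-0.002   0.0077  0.0001] force head [-8.73 -0.61  7.94]
```

View pics/w6.png

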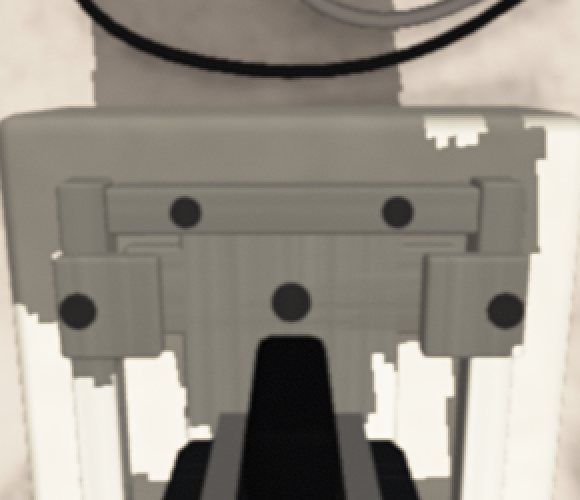

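The plate's front edge is now against the end-stop bar (crop row 233), with the upper ears beneath the lips. The push force rose to 8.7 N with no further motion, so it is home. I'll ease the plate up against the lips and then open.

Emit:
{"fn": "drive_tool", "kwargs": {"moves": [[[0, 0, 0], [-0.05, 0, -0.1], 0], [[0, 0, 0], [-0.05, 0, -0.1], 0], [[0, 0, 0], [0, 0, -0.1], 0], [[0, 0, 0], [0, 0, 0], 0], [[0, 0, 0], [0, 0, 0], 0], [[0, 0, 0], [0, 0, 0], 0.1], [[0, 0, 0], [0, 0, 0], 0.2], [[0, 0, 0], [0, 0, 0], 0.3], [[0, 0, 0], [0, 0, 0], 0.45], [[0, 0, 0], [0, 0, 0], 0.5]]}}

```text
time_s: 16.45
position: [0.5761, -0.3146, 0.1622]
ee_rot: [[0.905, -0.132, 0.404], [-0.121, -0.991, -0.054], [0.407, 0.0, -0.913]]
force: [0.1, 0.5, 0.5]
opening: 0.0427
finger_force: 0.0
```

Emit:
{"fn": "drive_tool", "kwargs": {"moves": [[[0, 0, 0], [0, 0, 0], 0.5], [[0, 0, 0], [0, 0, 0], 0.5], [[0, 0, 0], [0, 0, -0.5], 0.5], [[0, 0, 0], [0, 0, -1.5], 0.5], [[0, 0, 0], [0, 0, -2.5], 0.5], [[0, 0, 0], [0, 0, -3.0], 0.5], [[0, 0, 0], [0, 0, -3.0], 0.5], [[0, 0, 0], [0, 0, -2.0], 0.5], [[0, 0, 0], [0, 0, 0], 0.5], [[0, 0, 0], [0, 0, 0], 0.5]]}}

```text
time_s: 17.45
position: [0.5249, -0.3079, 0.2767]
ee_rot: [[0.905, -0.133, 0.404], [-0.121, -0.991, -0.055], [0.407, 0.001, -0.913]]
force: [0.4, 0.7, 0.4]
opening: 0.0426
finger_force: 0.0
```

```bash
python3 - <<'E'
from h import *
from bench import sense,vision
c=vision.camera("wrist");t=vision.camera("top");s=sense();print(s["position"],s["opening"],s["force"])
im=np.zeros((480,800,3),np.uint8);im[:360,:440]=c["img"][40:400,110:550,::-1];im[:360,440:800]=t["img"][150:330,370:550,::-1].repeat(2,0).repeat(2,1)
cv2.imwrite("pics/w7.png",im[:360])
Rh=headR(YAW)
for x in(15,16.):print([proj(c,H+Rh@np.array(q)/1e3).round(1).tolist() for q in[(x,0,61),(x-39,33,11),(x-39,-33,11),(58,0,11)]])
E
```

```text
[ 0.5244578  -0.30715534  0.27420064] 0.042696739132493965 [ 0.75037869 -0.23950042 -0.99419139]
[[[324.9, 248.5]], [[280.9, 278.1]], [[368.9, 278.0]], [[324.8, 167.8]]]
[[[324.9, 246.9]], [[280.9, 276.8]], [[368.9, 276.7]], [[324.8, 167.8]]]
```

View pics/w7.png

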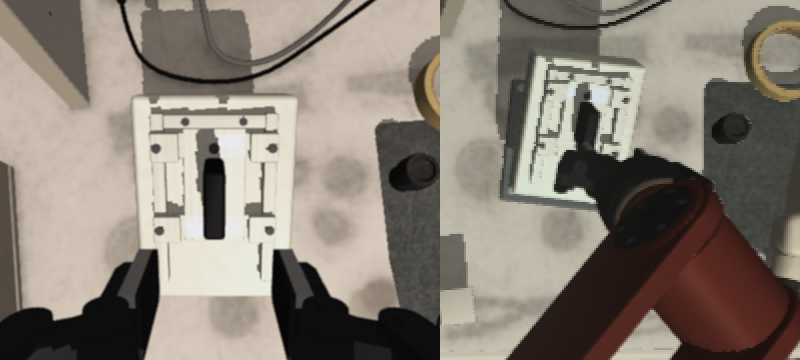

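The plate is held under all four lips with its top edge at the end stop (crop row about 127, predicted 128). The gripper is clear of it. Handing in.

```bash
python3 -c "
from bench import job;print(job.sign_off())"
```

```text
the job is handed in; nothing more can be done
None
```

The plate is under all four lips and against the end stop, holding the plunger in; it was released cleanly and the job was handed in at about 17.5 s of the 45 s allowed, with nothing seen knocked, though I did not photograph every bystander at the end.

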